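# Extend a telescopic bottle brush to its second stop and hold it up

## Task

Make the telescopic bottle brush long for washing tall bottles: lay it, still pushed together, flat in the long lane of the bamboo tray, bristles inside and the blue grip sticking out through the notch, so that the notched wall can hold it back by its flange. Then press the orange button, pull the grip out past the first stop to the second stop, and let the button spring out so that it locks. Last, lift the long brush out of the tray about level, some 15 cm above the worktop, and finish while holding it there still, button not pressed; leave the fork and teaspoon in the tray and the glass tumbler where they are.

Things in the scene. Friction and masses are not known exactly. Their poses are not given: they have to be found in the camera images.
- bottle_brush: Telescopic brush lying flat, loose, 0.16 kg in all. +x from grip to bristles, +y the orange button's side, z up; origin under the open rear end of the white sleeve. Sleeve 26 wide, 28 high, x = 0 to 140 mm, axis at z = 14; bristles 27 thick, x = 160 to 240. Pushed together, the grip fills x = -99 to -4, its hanging loop to -116. Balances at x = 40 pushed together, about 0 drawn out.
- flange (a point): Middle of the underside of the rear face (towards the grip) of the blue stop flange round the sleeve, x = 50 mm in bottle_brush. The flange is 40 wide, 34 high, 8 thick; this face comes to bear on the inside of the notched wall.
- brush_tip (a point): Tip of the bristles, on the tool axis.
- grip_end (a point): Middle of the rear end face of the blue grip, on the tool axis, 14 mm above its underside. The grip is 30 wide, 28 high and reaches 95 mm forward from here; its rear 50 mm, with black ribs, are free of the button.
- button_face (a point): Middle of the outer face of the orange button, 30 long, 16 high, on the +y side of the grip, 72 mm ahead of grip_end. It stands 5 mm proud: grip and button measure 35 mm across, 30 with the button fully in.
- telescope (a joint): How far the grip on its 14 mm steel tube is drawn out of the sleeve, m: 0 pushed together, 0.050 first stop, 0.100 second stop and hard end. Moves only while the button is pressed, with about 2.5 N of friction; 1 mm of play at the stops. If the button is let go between stops, its pin catches at the next one: the orange pin then shows in a hole in the sleeve's side, x = 25 mm for the second.
- button (a joint): How far the button is pressed in, m: 0 out, 0.005 fully in; the catch is free from about 0.004. The spring takes 5 N at first and 8.5 N fully in; it springs out by itself when it is let go at a stop.
- tray: Bamboo tray, fixed, 228 long (x), 137 wide (y), walls 38 high, floor 4 thick. Origin: centre of the underside. The long lane for the brush is 56 wide, centred at y = +35.5 mm, 215 long inside, with the notched wall (8 thick) at its -x end. A fork and a teaspoon lie in the other lane (y < 0).
- notch (a point): Middle of the notch at floor height (4 mm above the worktop), on the inner face of the notched wall; axes as the tray's. Open at the top, 31 wide up to 25 mm above the worktop, flared above to about 48. The sleeve passes through it, the flange does not; the grip leaves the tray towards -x.
- tumbler: Clear glass tumbler, 81 in diameter, 103 high, to the right; origin at the centre of its underside. A bystander.
- fork: Fork, 193 x 26 x 15, in the tray's other lane; origin at its middle, underside. A bystander.
- teaspoon: Teaspoon, 130 x 27 x 11, in the tray's other lane; origin at its middle, underside. A bystander.

How it is judged:
By the outcome, as a careful person would: the job done as asked, in the order asked, and still so for the second after the job is handed in, while the arm keeps its last pose, push and grip.
It also fails if it takes over 54 s, if anything falls off the work surface, if the arm or the gripper's body presses on something with over 40 N, if the wrist force passes 120 N, or if a joint passes its speed limit or range.

## Robot

A 7-joint arm with a two-finger parallel gripper is mounted at the origin on a cart in front of the work surface, level with it; the furniture and walls round the work are solid. World frame = base frame: x ahead of the robot, y to its left, z up, the work surface at z = 0. Lengths are in m, angles in rad, forces in N, time in s.
With the tool pointing down it reaches from about 0.35 to 0.9 m from the base axis. Payload 8.1 kg.
Tool frame: the origin (TCP) lies at the very end of the fingers, on their centre line; the grasp point (between the pads) lies 19 mm behind it; z points along the fingers, y is the line along which they close (so a half turn about z gives the same grasp; the last joint's range is limited). The gripper opens to 92 mm and grips with 3 to 60 N. Pads are 19 mm wide; open, the fingers measure 130 mm over their backs; the gripper's body (75 mm by 190 mm) begins 47 mm behind the grasp point.
Start: joints at [-1.351, 0.434, 0.025, 1.573, -0.012, 1.134, -0.075], TCP at [0.198, 0.593, 0.227] pointing down, gripper open.
Joint ranges: [-2.62, 2.62], [-0.44, 2.09], [-1.27, 1.32], [0.08, 2.57], [-1.32, 4.46], [0.12, 2], [-2.74, 2.74]. Speed limits (rad/s): [2.22, 2.22, 3.01, 3.01, 3.14, 3.14, 3.14].

## Interface

Orientations are given as a unit quaternion [x, y, z, w].
In Python, from workcell import arm, cams, job gives the robot as it stands (arm), with the cameras (cams) and the job (job).
- The arm moves only by the tool advance, called as name(argument=value, ...) on one line, values as JSON. Schema: {"type":"object","properties":{"rows":{"type":"object","properties":{"moves":{"type":"array","items":{"type":"array","items":{"type":"number"},"minItems":7,"maxItems":7},"minItems":1,"maxItems":8}},"additionalProperties":false,"required":["moves"]},"only":{"type":"string"},"quiet":{"type":"boolean"},"lines":{"type":"string"}},"required":["rows"],"additionalProperties":false}. rows is an object whose key "moves" holds a list of rows, 1 to 8 of them, each of 7 numbers: dx, dy, dz in m, then a rotation vector rx, ry, rz in rad, then the finger opening in m; each row is the pose to reach, as a shift and turn from the pose commanded when the call began, along the tool's axes at that moment; what a row does not reach only later rows make up. A row lasts 1/8 s, in which the tool goes at most 0.0625 m and 0.188 rad, less where a joint would pass 70% of its speed; a pose out of reach is approached as far as the arm can. The fingers move at their own pace and stop on an object; the grip force is fixed at half the most. Time passes only in rows, so rows that do not move let the fingers close. The tool returns the time, the measured TCP pose, the force, the opening and the grip force at its end. only (a regular expression) keeps the lines of the reply that match it, lines (a string "A,B") keeps lines A to B, and quiet returns only ok. Input that does not fit is refused with a message, and nothing moves.
- arm.observe(): the state, without advancing time (a new reading comes with each control period).
- cams.get_image(name): name is "scene" or "top"; returns a dict with "frame" (480x640x3 uint8, red, green, blue), "fov_y" (degrees; the focal length in pixels is half the picture's height over the tangent of half this angle, whatever the lens; pixels are square), "cx", "cy" (the principal point, pixels), "dist" ([k1, k2, p1, p2, k3] as OpenCV has them; the pictures are not rectified), "xyz" and "attitude" of the camera in the world. Camera axes: x right, y up, looking along -z (the intrinsics and any distortion apply to the point x, -y, -z); pixel columns grow to the right and rows downward; lengths in m; the calibration is good to about 2 mm. A picture is of the moment at which its call begins. There is no depth.
- job.job_done(): hands the job in; it is judged then, once.
The state is a dict: "clock": time; "q": joint angles; "qd": joint speeds; "joint_torque": joint torques, N m; "position": TCP position; "tool_rot": TCP orientation; "force": force on the tool from outside, world axes, zero at the start; "wrist_torque": the same for the moment, N m; "width": finger opening in m; "grip_force": force on a finger pad.
Only numpy, scipy, OpenCV 4.12 (cv2) and the standard library are available. Lean on these libraries where they do the work, as an engineer would, in place of code of your own. Each camera call takes 0.05 s, during which the arm holds its last target. There are 200 camera calls.

## Working session

There is one attempt and no reset: what is moved stays moved. The work goes in short steps, Python scripts to look and compute and a tool call to move; the robot and the scene stay as the last step left them, time stands still between calls to the robot, and variables do not carry over. Pictures are saved under pics/ and viewed, at most 10 in all, crops included, and the job is handed in when it is done.

```bash
ls; mkdir -p pics; python3 - <<'E'
from workcell import arm, cams, job
import cv2
s=arm.observe();print(s)
for n in("scene","top"):
    d=cams.get_image(n);print({k:v for k,v in d.items() if k!="frame"})
    cv2.imwrite(f"pics/{n}0.png",d["frame"][:,:,::-1])
E
```

```text
pics
workcell.py
{'clock': 0.0, 'q': array([-1.3505868 ,  0.43520533,  0.0249575 ,  1.57409325, -0.01157364,
        1.13398744, -0.07508542]), 'qd': array([ 9.07385790e-05,  3.57249471e-04,  6.13097634e-04, -4.39249570e-04,
       -1.24441863e-03, -2.40961914e-03, -2.09538380e-03]), 'joint_torque': array([ 9.34431523e-05, -6.67835498e+01,  9.85052660e-01, -3.14454710e+01,
       -6.07172563e-02,  4.30680136e-02,  1.41370469e-04]), 'position': array([0.19816348, 0.59221966, 0.22595725]), 'tool_rot': array([ 1.60719621e-01,  9.86999799e-01, -7.73101055e-04, -4.59383688e-05]), 'force': array([ 0.30541453,  0.15684298, -0.46434188]), 'wrist_torque': array([-0.01753822, -0.01010097,  0.02243704]), 'grip_force': 0.0, 'width': 0.09141574245420868}
{'fov_y': 52.10917106751682, 'cx': 330.76603229805346, 'cy': 238.03537868300904, 'dist': array([-0.13854508,  0.        ,  0.        ,  0.        ,  0.        ]), 'xyz': array([-0.40264032, -0.55901018,  0.73122094]), 'attitude': array([ 0.41382736, -0.24914059, -0.4512627 ,  0.75035849])}
{'fov_y': 51.00683827948832, 'cx': 312.42952375172734, 'cy': 243.47423640882755, 'dist': array([0.04176127, 0.        , 0.        , 0.        , 0.        ]), 'xyz': array([ 0.39017248, -0.05500546,  1.17719524]), 'attitude': array([-0.04800998,  0.06678186,  0.7116209 , -0.6977327 ])}
```

View pics/scene0.png

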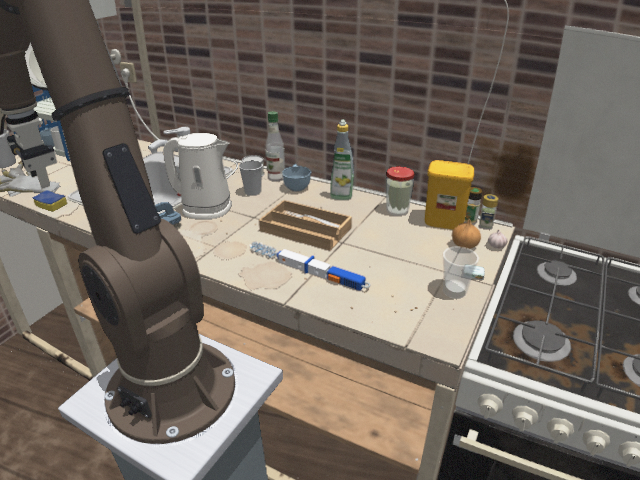

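View pics/top0.png

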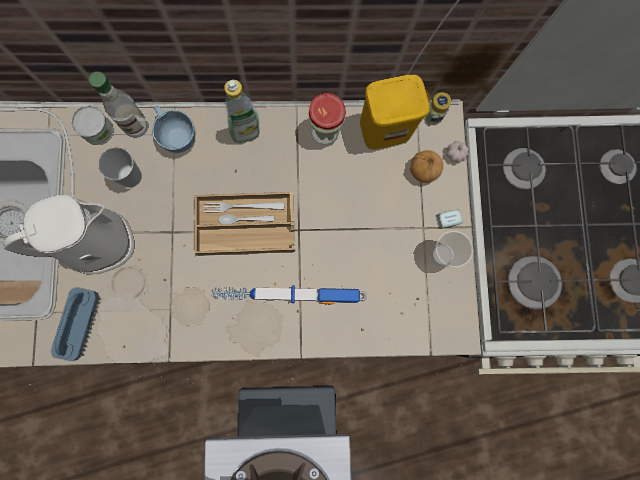

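The top view shows the brush at about (210..365, 295), with its grip pointing to -y and the button towards the robot. The tray spans (195..295, 193..255) with its notch at the right end and its long lane nearer the robot. Next I crop in for detail.

```bash
cat > h.py <<'E'
import numpy as np, cv2
from scipy.spatial.transform import Rotation as R
from workcell import arm, cams, job
def K(d):
    f=240/np.tan(np.radians(d["fov_y"]/2)); return np.array([[f,0,d["cx"]],[0,f,d["cy"]],[0,0,1.]])
def rays(d,uv):
    p=cv2.undistortPoints(np.array(uv,float).reshape(-1,1,2),K(d),d["dist"]).reshape(-1,2)
    return R.from_quat(d["attitude"]).apply(np.c_[p[:,0],-p[:,1],-np.ones(len(p))])
def plane(d,uv,z):
    r=rays(d,uv); return d["xyz"]+r*((z-d["xyz"][2])/r[:,2])[:,None]
def tri(d1,u1,d2,u2):
    a,b=rays(d1,[u1])[0],rays(d2,[u2])[0]; w=d2["xyz"]-d1["xyz"]
    s=np.linalg.lstsq(np.c_[a,-b],w,rcond=None)[0]; p,q=d1["xyz"]+a*s[0],d2["xyz"]+b*s[1]
    return (p+q)/2,np.linalg.norm(p-q)
def crop(d,name,x0,y0,x1,y1,k):
    cv2.imwrite("pics/"+name,cv2.resize(d["frame"][y0:y1,x0:x1,::-1],None,fx=k,fy=k,interpolation=cv2.INTER_CUBIC))
E
python3 - <<'E'
from h import *
t=cams.get_image("top");s=cams.get_image("scene")
crop(t,"t1.png",190,185,375,310,4);crop(s,"s1.png",240,195,375,295,5)
for n,d,(x0,y0,x1,y1) in(("top",t,(205,280,375,312)),("scene",s,(240,235,380,295))):
    h=cv2.cvtColor(d["frame"],cv2.COLOR_RGB2HSV); m0=np.zeros(h.shape[:2],np.uint8);m0[y0:y1,x0:x1]=1
    for c,lo,hi in(("blue",(105,150,60),(125,255,255)),("white",(0,0,200),(180,30,255)),("orange",(5,170,120),(16,255,255))):
        m=cv2.inRange(h,lo,hi)*m0; cs=cv2.findContours(m,cv2.RETR_EXTERNAL,cv2.CHAIN_APPROX_NONE)[0]
        for k in cs:
            if cv2.contourArea(k)>8: print(n,c,cv2.contourArea(k),np.round(cv2.minAreaRect(k)[0],1),np.round(cv2.boxPoints(cv2.minAreaRect(k)),1).tolist())
E
```

```text
top blue 463.0 [339. 295.] [[319.0, 289.0], [359.0, 289.0], [359.0, 301.0], [319.0, 301.0]]
top blue 22.5 [252. 293.] [[250.0, 288.0], [254.0, 288.0], [254.0, 298.0], [250.0, 298.0]]
top blue 24.5 [292.3 293.9] [[290.3999938964844, 301.8999938964844], [291.6000061035156, 285.79998779296875], [294.1000061035156, 286.0], [293.0, 302.1000061035156]]
top white 200.5 [305.5 294. ] [[295.0, 289.0], [316.0, 289.0], [316.0, 299.0], [295.0, 299.0]]
top white 331.0 [272.5 293. ] [[255.0, 288.0], [290.0, 288.0], [290.0, 298.0], [255.0, 298.0]]
top orange 11.0 [327.5 302.5] [[322.0, 302.0], [333.0, 302.0], [333.0, 303.0], [322.0, 303.0]]
scene blue 316.0 [345.9 277.8] [[325.6000061035156, 278.20001220703125], [329.8999938964844, 265.29998779296875], [366.20001220703125, 277.3999938964844], [361.8999938964844, 290.29998779296875]]
scene blue 21.5 [307.4 263.1] [[301.5, 270.1000061035156], [308.3999938964844, 254.0], [313.3999938964844, 256.20001220703125], [306.5, 272.20001220703125]]
scene white 122.0 [319.  263.9] [[307.70001220703125, 263.8999938964844], [310.5, 256.3999938964844], [330.3999938964844, 263.8999938964844], [327.6000061035156, 271.3999938964844]]
scene white 169.0 [294.  255.4] [[279.0, 254.10000610351562], [281.3999938964844, 247.10000610351562], [309.1000061035156, 256.70001220703125], [306.6000061035156, 263.79998779296875]]
scene orange 23.0 [333.6 277.7] [[327.5, 277.79998779296875], [329.29998779296875, 273.29998779296875], [339.79998779296875, 277.5], [338.0, 282.0]]
```

View pics/t1.png

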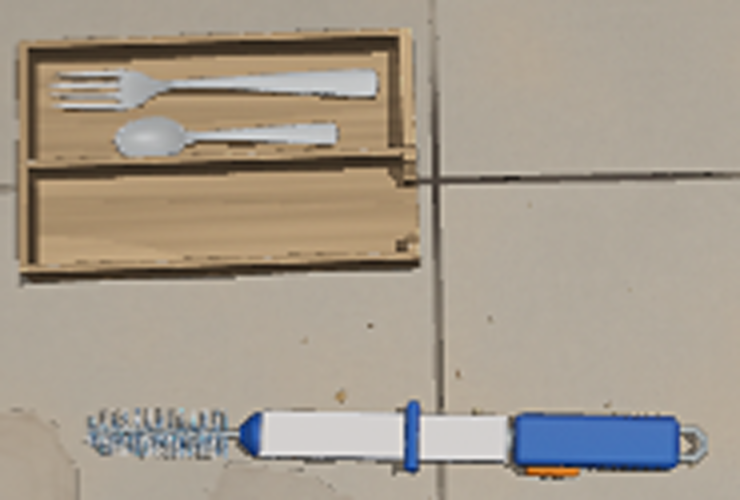

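View pics/s1.png

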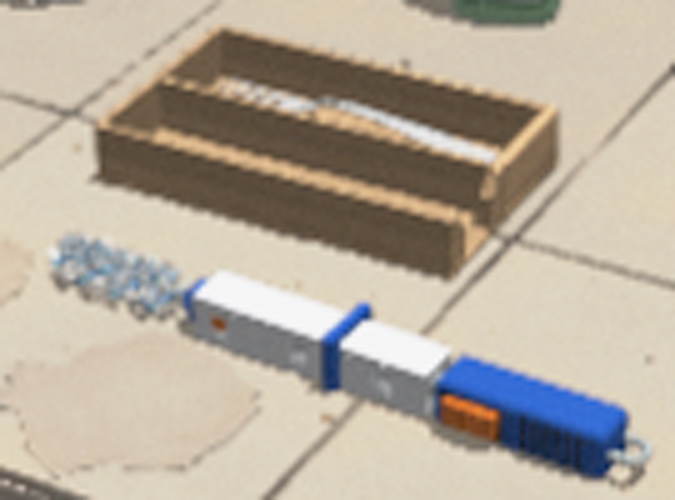

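The crops show the flange at top crop (413, 436). The tray rim corners are at (20,43), (411,28), (419,262) and (22,272) in the top crop, and at (222,30), (556,107), (455,222) and (100,127) in the scene crop. Now I triangulate these.

```bash
cat > m.py <<'E'
from h import *
t=cams.get_image("top");s=cams.get_image("scene")
T=lambda u,v:(190+(u+.5)/4-.5,185+(v+.5)/4-.5)
S=lambda u,v:(240+(u+.5)/5-.5,195+(v+.5)/5-.5)
P={}
for n,a,b in(("FL",(20,43),(222,30)),("FR",(411,28),(556,107)),("NR",(419,262),(455,222)),("NL",(22,272),(100,127)),
  ("flange",(413,436),(350,326)),("gripRearTop",(679,443),(617,420)),("gripFrontTop",(515,441),(452,376))):
    p,e=tri(t,T(*a),s,S(*b)); P[n]=plane(t,[T(*a)],.038 if len(n)==2 else .028)[0]
    print(n,np.round(p*1e3,1),"gap",round(e*1e3,1),"on plane",np.round(P[n]*1e3,1), "scene plane",np.round(plane(s,[S(*b)],P[n][2])[0]*1e3,1))
ax=(P["NL"]+P["FL"]-P["NR"]-P["FR"])/2; print("tray size",np.linalg.norm(ax),np.linalg.norm(P["NL"]-P["FL"]),np.linalg.norm(P["NR"]-P["FR"]),"yaw",np.degrees(np.arctan2(ax[1],ax[0])))
ex=ax/np.linalg.norm(ax); ey=np.array([-ex[1],ex[0],0]); c=sum(P[k] for k in("FL","FR","NR","NL"))/4
print("centre",c,"notch inner",c-ex*.106+ey*.0355, "lane axis", ex)
# brush axis from the sleeve + grip top masks, refined
h=cv2.cvtColor(t["frame"],cv2.COLOR_RGB2HSV)
def mid(lo,hi,x0,x1,y0=280,y1=310):
    m=cv2.inRange(h,lo,hi); out=[]
    for u in range(x0,x1):
        v=np.flatnonzero(m[y0:y1,u])+y0
        if len(v)>6: out.append((u,v.min(),v.max()))
    return np.array(out,float)
for nm,a in(("white",mid((0,0,190),(180,40,255),257,316)),("blue",mid((105,150,60),(125,255,255),321,358))):
    lo=plane(t,np.c_[a[:,0],a[:,1]-.5],.028);hi=plane(t,np.c_[a[:,0],a[:,2]+.5],.028);c=(lo+hi)/2
    k=np.polyfit(c[:,1],c[:,0],1);print(nm,"x=%.4f*y+%.4f"%tuple(k),"width",np.median(lo[:,0]-hi[:,0]),"y",c[:,1].min(),c[:,1].max())
E
python3 m.py
```

```text
FL [695.  183.3  34.7] gap 0.2 on plane [694.2 182.6  38. ] scene plane [689.7 179.9  38. ]
FR [698.7 -41.8  39.4] gap 3.6 on plane [700.  -43.3  38. ] scene plane [699.7 -39.3  38. ]
NR [562.2 -46.3  39.3] gap 1.3 on plane [562.  -45.7  38. ] scene plane [564.3 -45.9  38. ]
NL [560.7 179.5  36.6] gap 0.4 on plane [560.4 179.4  38. ] scene plane [558.9 177.9  38. ]
flange [463.2 -40.5  31.5] gap 0.5 on plane [463.5 -40.7  28. ] scene plane [467.3 -37.7  28. ]
gripRearTop [ 456.  -191.2   30.8] gap 1.5 on plane [ 456.5 -192.2   28. ] scene plane [ 459.  -189.1   28. ]
gripFrontTop [460.  -99.2  22.6] gap 0.8 on plane [459.5 -98.6  28. ] scene plane [ 453.7 -103.    28. ]
tray size 0.22553035763079968 0.13385842664415737 0.1380079117811184 yaw 90.94965451121044
centre [0.62913543 0.06822851 0.038     ] notch inner [ 0.59539713 -0.0383453   0.038     ] lane axis [-0.01657384  0.99986264  0.        ]
white x=0.0435*y+0.4655 width 0.024924754512329228 y -0.09100391695415533 0.04066625367274585
blue x=0.0374*y+0.4641 width 0.02948958841154392 y -0.18675775710728404 -0.10464718928979128
```

```bash
cat > go.py <<'E'
# python3 go.py x y z closing_angle_deg : row numbers (tool axes) for the tool pointing down
import sys; from h import *
x,y,z,a=map(float,sys.argv[1:5]); o=arm.observe(); r=R.from_quat(o["tool_rot"])
ya=np.array([np.cos(np.radians(a)),np.sin(np.radians(a)),0]); za=np.array([0,0,-1.])
g=R.from_matrix(np.c_[np.cross(ya,za),ya,za])
print(np.round(r.inv().apply([x,y,z]-o["position"]),4),np.round((r.inv()*g).as_rotvec(),3),o["clock"])
E
python3 go.py 0.462 -0.079 0.15 -2.4
```

```text
[-0.4632 -0.5532  0.0768] [-0.    0.    1.29] 0.3
```

advance(rows={"moves": [[-0.463, -0.553, 0.05, 0, 0, 1.29, 0.092], [-0.463, -0.553, 0.05, 0, 0, 1.29, 0.092], [-0.463, -0.553, 0.05, 0, 0, 1.29, 0.092], [-0.463, -0.553, 0.05, 0, 0, 1.29, 0.092], [-0.463, -0.553, 0.05, 0, 0, 1.29, 0.092], [-0.463, -0.553, 0.05, 0, 0, 1.29, 0.092], [-0.463, -0.553, 0.05, 0, 0, 1.29, 0.092], [-0.463, -0.553, 0.05, 0, 0, 1.29, 0.092]]})

```text
clock: 1.3
position: [0.3812, 0.1267, 0.1924]
tool_rot: [0.723, 0.691, 0.001, -0.0]
force: [0.8, 0.3, -0.5]
width: 0.0918
grip_force: 0.0
```

```bash
python3 go.py 0.462 -0.079 0.12 -2.4
```

```text
[-0.202   0.0898  0.0723] [ 0.001 -0.001 -0.002] 1.3
```

advance(rows={"moves": [[-0.202, 0.0895, 0.05, 0, 0, 0, 0.092], [-0.202, 0.0895, 0.06, 0, 0, 0, 0.092], [-0.202, 0.0895, 0.07, 0, 0, 0, 0.092], [-0.202, 0.0895, 0.072, 0, 0, 0, 0.092], [-0.202, 0.0895, 0.072, 0, 0, 0, 0.092], [-0.202, 0.0895, 0.072, 0, 0, 0, 0.092]]})

```text
clock: 2.05
position: [0.4613, -0.0767, 0.1201]
tool_rot: [0.722, 0.692, -0.0, -0.0]
force: [1.0, -0.9, -0.0]
width: 0.0919
grip_force: 0.0
```

```bash
python3 go.py 0.462 -0.079 0.005 -2.4
```

```text
[-0.0023  0.0009  0.1151] [-0.001 -0.    -0.   ] 2.05
```

advance(rows={"moves": [[-0.002, 0.001, 0.06, 0, 0, 0, 0.092], [-0.002, 0.001, 0.1, 0, 0, 0, 0.092], [-0.002, 0.001, 0.115, 0, 0, 0, 0.06], [-0.002, 0.001, 0.115, 0, 0, 0, 0.04], [-0.002, 0.001, 0.115, 0, 0, 0, 0.02], [-0.002, 0.001, 0.115, 0, 0, 0, 0.02], [-0.002, 0.001, 0.115, 0, 0, 0, 0.02], [-0.002, 0.001, 0.115, 0, 0, 0, 0.02]]})

```text
clock: 3.05
position: [0.4627, -0.0791, 0.0055]
tool_rot: [0.722, 0.692, 0.0, 0.0]
force: [0.1, -0.8, -0.5]
width: 0.0364
grip_force: 0.0
```

advance(rows={"moves": [[0, 0, 0, 0, 0, 0, 0.01], [0, 0, 0, 0, 0, 0, 0.01], [0, 0, 0, 0, 0, 0, 0.01], [0, 0, 0, 0, 0, 0, 0.01], [0, 0, 0, 0, 0, 0, 0.01]]})

```text
clock: 3.68
position: [0.4625, -0.0793, 0.0052]
tool_rot: [0.722, 0.692, 0.0, 0.0]
force: [-0.8, 0.8, 4.4]
width: 0.0254
grip_force: 30.0
```

advance(rows={"moves": [[0, 0, -0.04, 0, 0, 0, 0.01], [0, 0, -0.08, 0, 0, 0, 0.01], [0, 0, -0.08, 0, 0, 0, 0.01], [0, 0, -0.08, 0, 0, 0, 0.01]]})

```text
clock: 4.18
position: [0.4619, -0.0788, 0.0845]
tool_rot: [0.722, 0.692, -0.0, -0.0]
force: [-0.2, 0.6, -3.0]
width: 0.0256
grip_force: 30.0
```

```bash
python3 go.py 0.5959 -0.0673 0.085 0.95
```

```text
[ 0.017   0.1334 -0.0006] [-0.001 -0.    -0.058] 4.175
```

advance(rows={"moves": [[0.008, 0.05, 0, 0, 0, -0.03, 0.01], [0.017, 0.1, 0, 0, 0, -0.058, 0.01], [0.017, 0.133, 0, 0, 0, -0.058, 0.01], [0.017, 0.133, 0, 0, 0, -0.058, 0.01], [0.017, 0.133, 0, 0, 0, -0.058, 0.01], [0.017, 0.133, 0, 0, 0, -0.058, 0.01]]})

```text
clock: 4.92
position: [0.5945, -0.0679, 0.0845]
tool_rot: [0.702, 0.712, -0.001, -0.001]
force: [0.8, 0.1, -1.6]
width: 0.026
grip_force: 30.0
```

```bash
python3 - <<'E'
from h import *
t=cams.get_image("top");s=cams.get_image("scene");print(arm.observe()["position"])
np.savez("v2.npz",t=t["frame"],s=s["frame"])
a=cv2.resize(t["frame"][185:275,190:375,::-1],None,fx=4,fy=4,interpolation=cv2.INTER_CUBIC)
b=cv2.resize(s["frame"][190:270,240:390,::-1],None,fx=740/150,fy=240/80*1.0,interpolation=cv2.INTER_CUBIC)
b=cv2.resize(s["frame"][190:238+32,230:415,::-1],None,fx=4,fy=4,interpolation=cv2.INTER_CUBIC)[:240]
cv2.imwrite("pics/t2.png",np.vstack([a,b]))
E
```

```text
[ 0.59518515 -0.06778851  0.08503456]
```

View pics/t2.png

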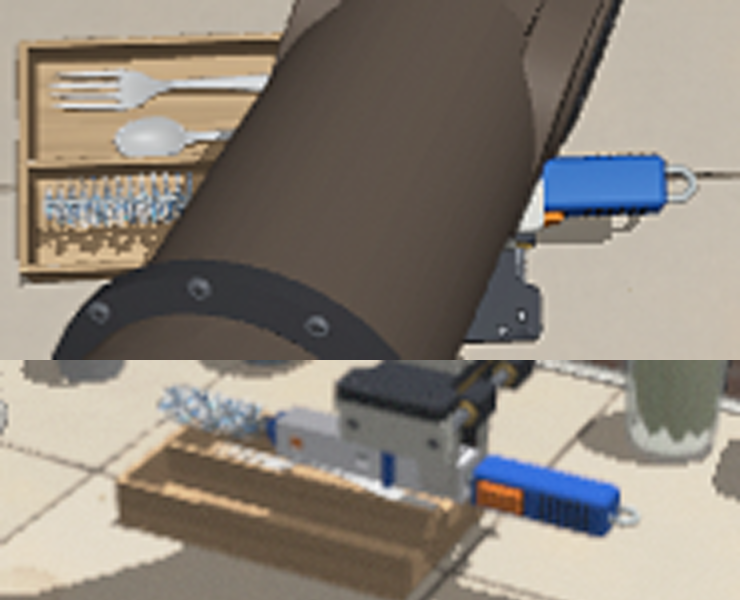

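The top view shows the grip rear at crop (665, 183) and the bristles at (45..190, 207), over the lane. The flange is just inside the notched wall. Now I compute both alignments.

```bash
python3 - <<'E'
from h import *
t=cams.get_image("top")
T=lambda u,v:(190+(u+.5)/4-.5,185+(v+.5)/4-.5)
for n,p,z in(("notch mid",(405,211.5),.03),("divider near R",(388,166),.038),("front inner R",(405,262),.038),("divider near L",(40,168),.038),("front inner L",(40,266),.038)):
    print(n,np.round(plane(t,[T(*p)],z)[0]*1e3,1))
h=cv2.cvtColor(t["frame"],cv2.COLOR_RGB2HSV)
m=cv2.inRange(h,(105,150,60),(125,255,255)); m[:215]=0;m[245:]=0;m[:,:327]=0;m[:,365:]=0
a=[]
for u in range(329,355):
    v=np.flatnonzero(m[:,u]); a.append((u,v.min(),v.max()))
a=np.array(a,float);lo=plane(t,np.c_[a[:,0],a[:,1]-.5],.108);hi=plane(t,np.c_[a[:,0],a[:,2]+.5],.108);c=(lo+hi)/2
print("grip width",np.median(lo[:,0]-hi[:,0]),np.polyfit(c[:,1],c[:,0],1),c[0],c[-1], "cols",np.flatnonzero(m.any(0))[[0,-1]])
print("grip rear",plane(t,[T(665,183)],.108),"bristle tip",plane(t,[T(45,207)],.094),"bristle mid",plane(t,[T(115,204)],.094))
g0=np.load("v2.npz")["t"]
for u in(280,284,288,291,294): 
    pass
E
```

```text
notch mid [592.9 -38.1  30. ]
divider near R [618.3 -28.8  38. ]
front inner R [562.2 -37.7  38. ]
divider near L [620.4 170.1  38. ]
front inner L [563.6 169.3  38. ]
grip width 0.02866463215832782 [2.69913017e-04 5.93311842e-01] [ 0.59419872 -0.12194153  0.108     ] [ 0.59327133 -0.17618138  0.108     ] cols [327 355]
grip rear [[ 0.59234451 -0.18022319  0.108     ]] bristle tip [[0.58742354 0.15608297 0.094     ]] bristle mid [[0.58843794 0.11839491 0.094     ]]
```

```bash
python3 - <<'E'
import cv2,numpy as np
g=cv2.imread("pics/top0.png").astype(int).sum(2)/3
for u0,u1 in((203,212),(240,250),(272,284)):
    print(u0,u1); print([(v,int(g[v,u0:u1].mean())) for v in range(220,260)])
print("notched wall rows: cols 286..296")
for v in range(222,256): print(v,g[v,284:298].astype(int).tolist())
t=np.load("v2.npz")["t"].astype(int).sum(2)/3
E
```

```text
203 212
[(220, 139), (221, 133), (222, 135), (223, 143), (224, 123), (225, 138), (226, 102), (227, 44), (228, 50), (229, 70), (230, 158), (231, 152), (232, 150), (233, 147), (234, 137), (235, 138), (236, 137), (237, 138), (238, 137), (239, 140), (240, 137), (241, 136), (242, 136), (243, 138), (244, 151), (245, 156), (246, 153), (247, 152), (248, 156), (249, 160), (250, 146), (251, 138), (252, 137), (253, 39), (254, 47), (255, 117), (256, 171), (257, 166), (258, 164), (259, 164)]
240 250
[(220, 63), (221, 122), (222, 144), (223, 135), (224, 147), (225, 56), (226, 47), (227, 50), (228, 91), (229, 154), (230, 147), (231, 146), (232, 148), (233, 141), (234, 134), (235, 133), (236, 141), (237, 144), (238, 143), (239, 138), (240, 141), (241, 147), (242, 150), (243, 151), (244, 148), (245, 144), (246, 148), (247, 153), (248, 157), (249, 126), (250, 145), (251, 83), (252, 45), (253, 57), (254, 107), (255, 172), (256, 168), (257, 167), (258, 166), (259, 166)]
272 284
[(220, 152), (221, 139), (222, 140), (223, 149), (224, 44), (225, 47), (226, 51), (227, 124), (228, 150), (229, 146), (230, 146
[... 2140 characters left out ...]
1, 151, 152, 152, 80, 83, 94, 174, 157, 176, 169, 169, 170]
247 [150, 149, 149, 150, 148, 57, 59, 75, 147, 149, 170, 169, 168, 169]
248 [160, 136, 139, 141, 143, 148, 147, 148, 146, 144, 164, 170, 168, 168]
249 [147, 148, 148, 159, 156, 154, 151, 147, 144, 112, 105, 144, 170, 170]
250 [34, 34, 42, 41, 41, 41, 41, 42, 41, 40, 55, 152, 171, 170]
251 [48, 48, 48, 48, 48, 47, 47, 48, 46, 48, 61, 147, 171, 170]
252 [78, 77, 75, 76, 82, 82, 89, 87, 93, 152, 175, 172, 171, 169]
253 [177, 175, 175, 175, 175, 176, 175, 175, 174, 172, 169, 169, 170, 170]
254 [170, 169, 169, 169, 169, 169, 169, 169, 169, 169, 168, 167, 168, 169]
255 [168, 168, 168, 169, 168, 167, 166, 167, 167, 168, 167, 167, 169, 168]
```

```bash
python3 - <<'E'
from h import *
t=cams.get_image("top")
for n,u,v,z in(("div R",278,223.5,.038),("front outer R",278,249.5,.038),("div L",207,226.2,.038),("front outer L",207,252.5,.038),
 ("notch far z25",292,229.5,.025),("notch far floor",292,231.6,.004),("notch near z25",292,243.3,.025),("flare far z38",292,224.5,.038),("wall inner z38",289.6,225,.038),("wall outer z38",294.4,247,.038),("wall outer far",293,200,.038)):
    print(n,np.round(plane(t,[(u,v)],z)[0]*1e3,1))
# grip now: gradients per column
g=t["frame"].astype(int)
for u in(332,340,348): print(u,g[220:242,u].tolist())
E
```

```text
div R [624.8  -9.   38. ]
front outer R [564.1  -8.4  38. ]
div L [621.1 153.4  38. ]
front outer L [560.1 152.7  38. ]
notch far z25 [612.7 -40.9  25. ]
notch far floor [611.6 -40.5   4. ]
notch near z25 [580.1 -40.4  25. ]
flare far z38 [621.9 -41.2  38. ]
wall inner z38 [620.8 -35.7  38. ]
wall outer z38 [569.2 -45.9  38. ]
wall outer far [679.9 -44.4  38. ]
332 [[202, 193, 179], [199, 190, 177], [202, 192, 176], [166, 156, 146], [29, 94, 185], [61, 119, 200], [63, 121, 201], [64, 122, 201], [66, 123, 202], [67, 125, 203], [70, 126, 203], [72, 127, 204], [72, 129, 206], [75, 132, 207], [79, 135, 211], [52, 106, 184], [24, 72, 148], [11, 32, 72], [41, 56, 82], [127, 119, 106], [123, 117, 106], [121, 115, 106]]
340 [[194, 185, 172], [197, 188, 174], [205, 194, 176], [119, 122, 129], [36, 96, 182], [62, 122, 203], [62, 121, 201], [65, 122, 201], [66, 124, 202], [68, 125, 204], [69, 126, 204], [72, 129, 205], [73, 130, 206], [75, 131, 208], [78, 134, 210], [45, 98, 178], [28, 58, 107], [12, 30, 60], [72, 78, 91], [127, 119, 108], [121, 115, 105], [120, 114, 102]]
348 [[194, 187, 173], [197, 189, 173], [205, 194, 175], [71, 91, 126], [45, 105, 189], [62, 122, 202], [64, 121, 201], [65, 124, 202], [66, 125, 203], [70, 126, 204], [70, 127, 204], [71, 129, 206], [74, 130, 207], [79, 133, 209], [73, 129, 204], [38, 90, 174], [34, 47, 75], [14, 30, 62], [100, 98, 97], [121, 113, 102], [116, 110, 100], [125, 118, 108]]
```

```bash
python3 go.py 0.598 -0.068 0.05 1.3; python3 -c "
from h import *
o=arm.observe();print(R.from_quat(o['tool_rot']).as_matrix().round(4))"
```

```text
[-0.0003  0.0024  0.0353] [-0.    -0.    -0.007] 5.125
[[-1.580e-02  9.999e-01 -0.000e+00]
 [ 9.999e-01  1.580e-02  4.000e-04]
 [ 4.000e-04 -0.000e+00 -1.000e+00]]
```

advance(rows={"moves": [[0, 0.003, 0.02, 0, 0, -0.007, 0.01], [0, 0.003, 0.035, 0, 0, -0.007, 0.01], [0, 0.003, 0.035, 0, 0, -0.007, 0.01], [0, 0.003, 0.035, 0, 0, -0.007, 0.01]]})

```text
clock: 5.62
position: [0.599, -0.068, 0.05]
tool_rot: [0.699, 0.715, -0.0, -0.0]
force: [1.0, 0.3, -1.8]
width: 0.0262
grip_force: 30.0
```

```bash
cat > look.py <<'E'
from h import *
import sys
z=float(sys.argv[1]); t=cams.get_image("top");s=cams.get_image("scene")
np.savez("v3.npz",t=t["frame"],s=s["frame"])
h=cv2.cvtColor(t["frame"],cv2.COLOR_RGB2HSV);v=cv2.inRange(h,(100,130,100),(118,255,255))
for u in(335,342,349):
    g=t["frame"][:,u].astype(int); b=g[:,2]-g[:,0]   # blueness
    r=np.arange(212,245); on=r[b[r]>60]; f=on[0]-(b[on[0]]-60)/(b[on[0]]-b[on[0]-1]) # sub-pixel far edge
    print(u,on[0],on[-1],"far edge row %.2f"%(f), "axis x",np.round((plane(t,[(u,f)],z)[0]-[.015,0,0])*1e3,1))
a=cv2.resize(t["frame"][185:275,190:375,::-1],None,fx=4,fy=4,interpolation=cv2.INTER_CUBIC)
b=cv2.resize(s["frame"][195:255,260:445-0,::-1],None,fx=4,fy=4,interpolation=cv2.INTER_CUBIC)
cv2.imwrite("pics/"+sys.argv[2],np.vstack([a,b]))
E
python3 look.py 0.065 t3.png
```

```text
335 225 237 far edge row 224.62 axis x [ 599.5 -138.5   65. ]
342 225 237 far edge row 224.45 axis x [ 599.6 -154.4   65. ]
349 225 236 far edge row 224.37 axis x [ 599.5 -170.2   65. ]
```

View pics/t3.png

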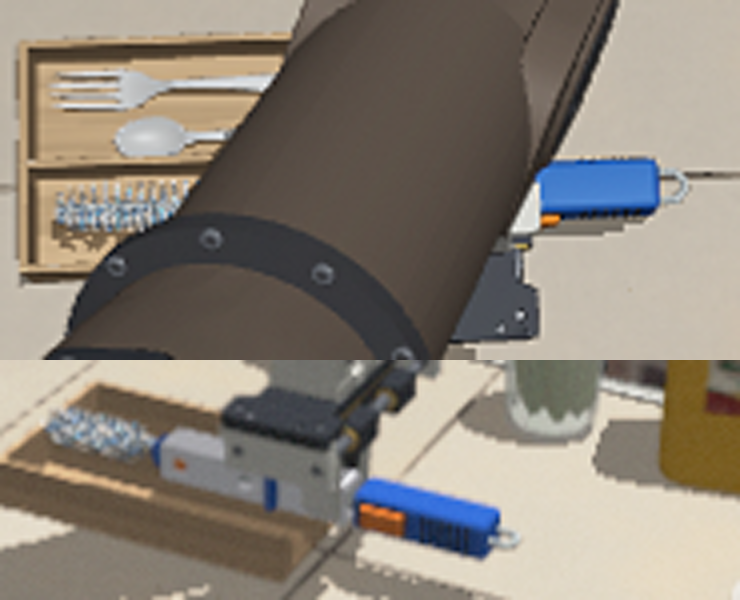

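The grip axis is at x = 599.5 mm against 599.5 mm for the lane axis there, and the flange is inside the wall. Lowering.

advance(rows={"moves": [[0, 0, 0.012, 0, 0, 0, 0.01], [0, 0, 0.024, 0, 0, 0, 0.01], [0, 0, 0.034, 0, 0, 0, 0.01], [0, 0, 0.039, 0, 0, 0, 0.01], [0, 0, 0.04, 0, 0, 0, 0.01], [0, 0, 0.04, 0, 0, 0, 0.01]]})

```text
clock: 6.48
position: [0.5992, -0.0678, 0.0103]
tool_rot: [0.699, 0.715, 0.0, 0.0]
force: [0.5, 0.5, -1.1]
width: 0.026
grip_force: 30.0
```

```bash
python3 look.py 0.032 t4.png
```

```text
335 228 240 far edge row 227.84 axis x [ 598.5 -140.8   32. ]
342 228 239 far edge row 227.51 axis x [ 599.  -157.1   32. ]
349 228 240 far edge row 227.45 axis x [ 598.9 -173.4   32. ]
```

View pics/t4.png

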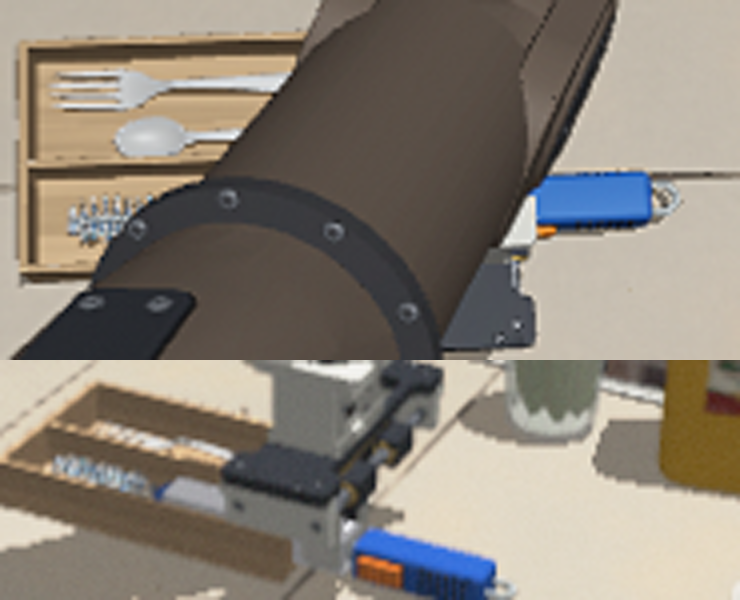

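advance(rows={"moves": [[0, 0, 0, 0, 0, 0, 0.06], [0, 0, 0, 0, 0, 0, 0.06], [0, 0, 0, 0, 0, 0, 0.06], [-0.02, 0, 0, 0, 0, 0, 0.06], [-0.042, 0, 0, 0, 0, 0, 0.06], [-0.042, 0, 0, 0, 0, 0, 0.06], [-0.042, 0, 0, 0, 0, 0, 0.06]]})

```text
clock: 7.45
position: [0.5999, -0.1099, 0.0101]
tool_rot: [0.699, 0.715, 0.0, -0.0]
force: [-0.6, 0.2, -0.3]
width: 0.06
grip_force: 0.0
```

```bash
python3 - <<'E'
from h import *
s=cams.get_image("scene");t=cams.get_image("top")
a=cv2.resize(s["frame"][195:270,250:400,::-1],None,fx=5,fy=5,interpolation=cv2.INTER_CUBIC)
b=cv2.resize(t["frame"][220:260,255:375,::-1],None,fx=5,fy=5,interpolation=cv2.INTER_CUBIC)
cv2.imwrite("pics/t5.png",np.vstack([a,np.pad(b,((0,0),(0,150),(0,0)))]))
E
```

```text
(no output)
```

View pics/t5.png

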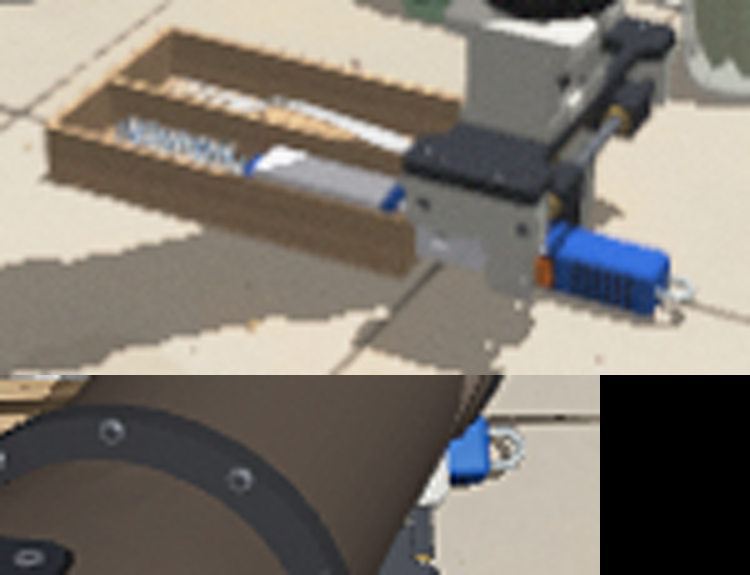

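The brush lies in the lane with the flange just inside the notched wall, and the fingers straddle the orange button at crop (545, 268). Closing on it.

advance(rows={"moves": [[0, 0, 0, 0, 0, 0, 0.01], [0, 0, 0, 0, 0, 0, 0.01], [0, 0, 0, 0, 0, 0, 0.01], [0, 0, 0, 0, 0, 0, 0.01], [0, 0, 0, 0, 0, 0, 0.01], [0, 0, 0, 0, 0, 0, 0.01], [0, 0, 0, 0, 0, 0, 0.01], [0, 0, 0, 0, 0, 0, 0.01]]})

```text
clock: 8.55
position: [0.6001, -0.1097, 0.0102]
tool_rot: [0.699, 0.715, 0.0, 0.0]
force: [0.3, -0.9, 0.5]
width: 0.0298
grip_force: 29.9
```

advance(rows={"moves": [[-0.012, 0, 0, 0, 0, 0, 0.01], [-0.024, 0, 0, 0, 0, 0, 0.01], [-0.036, 0, 0, 0, 0, 0, 0.01], [-0.048, 0, 0, 0, 0, 0, 0.01], [-0.06, 0, 0, 0, 0, 0, 0.01], [-0.072, 0, 0, 0, 0, 0, 0.01], [-0.084, 0, 0, 0, 0, 0, 0.01], [-0.094, 0, 0, 0, 0, 0, 0.01]]})

```text
clock: 9.55
position: [0.6021, -0.2047, 0.0102]
tool_rot: [0.699, 0.715, -0.0, 0.0]
force: [0.3, 2.9, -0.4]
width: 0.0298
grip_force: 29.9
```

advance(rows={"moves": [[-0.003, 0, 0, 0, 0, 0, 0.01], [-0.006, 0, 0, 0, 0, 0, 0.01], [-0.008, 0, 0, 0, 0, 0, 0.01], [-0.01, 0, 0, 0, 0, 0, 0.01]]})

```text
clock: 10.05
position: [0.6025, -0.2134, 0.0101]
tool_rot: [0.699, 0.715, 0.0, -0.0]
force: [0.6, 2.1, -1.2]
width: 0.0297
grip_force: 29.9
```

advance(rows={"moves": [[-0.001, 0, 0, 0, 0, 0, 0.01], [-0.002, 0, 0, 0, 0, 0, 0.01], [-0.002, 0, 0, 0, 0, 0, 0.01]]})

```text
clock: 10.42
position: [0.6024, -0.2147, 0.01]
tool_rot: [0.699, 0.715, 0.0, -0.001]
force: [0.9, 5.2, -0.1]
width: 0.0303
grip_force: 29.9
```

advance(rows={"moves": [[-0.001, 0, 0, 0, 0, 0, 0.01], [-0.002, 0, 0, 0, 0, 0, 0.01], [-0.002, 0, 0, 0, 0, 0, 0.01]]})

```text
clock: 10.8
position: [0.6024, -0.2148, 0.0096]
tool_rot: [0.698, 0.716, 0.001, -0.002]
force: [1.0, 8.9, -1.3]
width: 0.0299
grip_force: 29.9
```

advance(rows={"moves": [[0.002, 0, 0, 0, 0, 0, 0.01], [0.003, 0, 0, 0, 0, 0, 0.01], [0.003, 0, 0, 0, 0, 0, 0.06], [0.003, 0, 0, 0, 0, 0, 0.06], [0.003, 0, 0, 0, 0, 0, 0.06], [0.003, 0, 0, 0, 0, 0, 0.06]]})

```text
clock: 11.55
position: [0.6024, -0.2153, 0.0102]
tool_rot: [0.699, 0.715, -0.0, 0.0]
force: [0.7, -0.4, -0.5]
width: 0.0598
grip_force: 0.0
```

advance(rows={"moves": [[0, 0, -0.05, 0, 0, 0, 0.06], [-0.1, 0, -0.1, 0, 0, 0, 0.06], [-0.1, 0, -0.1, 0, 0, 0, 0.06], [-0.1, 0, -0.1, 0, 0, 0, 0.06]]})

```text
clock: 12.05
position: [0.6041, -0.3212, 0.1128]
tool_rot: [0.701, 0.713, -0.001, 0.003]
force: [0.1, 0.1, -0.5]
width: 0.0602
grip_force: 0.0
```

```bash
python3 - <<'E'
from h import *
s=cams.get_image("scene");t=cams.get_image("top")
a=cv2.resize(s["frame"][200:285,290:430,::-1],None,fx=4,fy=4,interpolation=cv2.INTER_CUBIC)
b=cv2.resize(t["frame"][220:260,265:405,::-1],None,fx=4,fy=4,interpolation=cv2.INTER_CUBIC)
cv2.imwrite("pics/t6.png",np.vstack([a,b]))
E
```

```text
(no output)
```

View pics/t6.png

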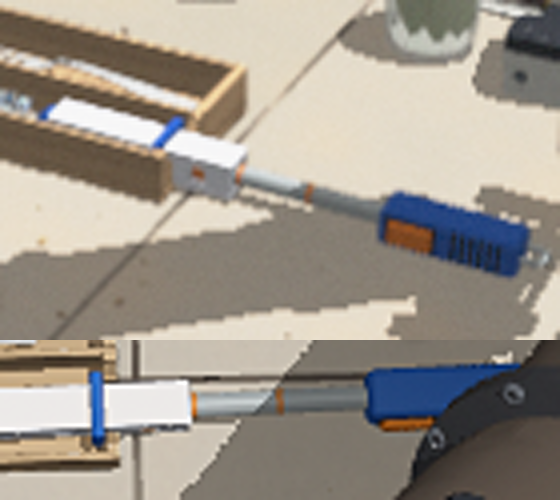

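The second-stop pin shows orange in the sleeve's hole at crop (197, 174), the button is out, and the flange is against the wall. So the brush is locked. Now I regrip at x ≈ 10 mm on the sleeve.

advance(rows={"moves": [[0, 0, 0, 0, 0, 0, 0.06], [0, 0, 0, 0, 0, 0, 0.06]]})

```text
clock: 12.4
position: [0.6048, -0.3131, 0.1094]
tool_rot: [0.698, 0.716, 0.0, -0.001]
force: [-0.5, -0.5, 0.4]
width: 0.0603
grip_force: 0.0
```

```bash
python3 go.py 0.5991 -0.0775 0.0105 1.3
```

```text
[2.356e-01 2.000e-04 9.920e-02] [-0.001 -0.001  0.002] 12.4
```

advance(rows={"moves": [[0.06, 0, 0, 0, 0, 0, 0.06], [0.12, 0, 0, 0, 0, 0, 0.06], [0.18, 0, 0, 0, 0, 0, 0.06], [0.2355, 0, 0, 0, 0, 0, 0.06], [0.2355, 0, 0.02, 0, 0, 0, 0.06], [0.2355, 0, 0.06, 0, 0, 0, 0.06], [0.2355, 0, 0.095, 0, 0, 0, 0.06], [0.2355, 0, 0.099, 0, 0, 0, 0.06]]})

```text
clock: 13.4
position: [0.5973, -0.0782, 0.009]
tool_rot: [0.699, 0.715, -0.001, -0.002]
force: [0.6, -0.6, 0.7]
width: 0.0599
grip_force: 0.0
```

advance(rows={"moves": [[0, 0, 0, 0, 0, 0, 0.06], [0, 0, 0, 0, 0, 0, 0.01], [0, 0, 0, 0, 0, 0, 0.01], [0, 0, 0, 0, 0, 0, 0.01], [0, 0, 0, 0, 0, 0, 0.01], [0, 0, 0, 0, 0, 0, 0.01], [0, 0, 0, 0, 0, 0, 0.01], [0, 0, 0, 0, 0, 0, 0.01]]})

```text
clock: 14.4
position: [0.5994, -0.0792, 0.0114]
tool_rot: [0.699, 0.715, 0.0, 0.0]
force: [-1.3, 1.3, 5.2]
width: 0.0259
grip_force: 30.0
```

advance(rows={"moves": [[0.003, 0, 0, 0, 0, 0, 0.01], [0.003, 0, -0.015, 0, 0, 0, 0.01], [0.003, 0, -0.04, 0, 0, 0, 0.01], [0.003, 0, -0.07, 0, 0, 0, 0.01], [0.003, 0, -0.1, 0, 0, 0, 0.01], [0.003, 0, -0.13, 0, 0, 0, 0.01], [0.003, 0, -0.145, 0, 0, 0, 0.01], [0.003, 0, -0.145, 0, 0, 0, 0.01]]})

```text
clock: 15.4
position: [0.5996, -0.0761, 0.157]
tool_rot: [0.699, 0.715, 0.001, 0.0]
force: [-0.4, 0.0, -2.4]
width: 0.0255
grip_force: 30.0
```

advance(rows={"moves": [[0, 0, 0, 0, 0, 0, 0.01], [0, 0, 0, 0, 0, 0, 0.01], [0, 0, 0, 0, 0, 0, 0.01], [0, 0, 0, 0, 0, 0, 0.01]]})

```text
clock: 15.9
position: [0.5991, -0.0763, 0.1558]
tool_rot: [0.699, 0.715, -0.0, -0.0]
force: [-0.2, -0.3, -2.1]
width: 0.0257
grip_force: 30.0
```

```bash
python3 - <<'E'
from h import *
s=cams.get_image("scene");t=cams.get_image("top")
a=cv2.resize(s["frame"][150:280,250:450,::-1],None,fx=3,fy=3,interpolation=cv2.INTER_CUBIC)
b=cv2.resize(t["frame"][190:260,190:390,::-1],None,fx=3,fy=3,interpolation=cv2.INTER_CUBIC)
cv2.imwrite("pics/t7.png",np.vstack([a,b]))
E
```

```text
(no output)
```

View pics/t7.png

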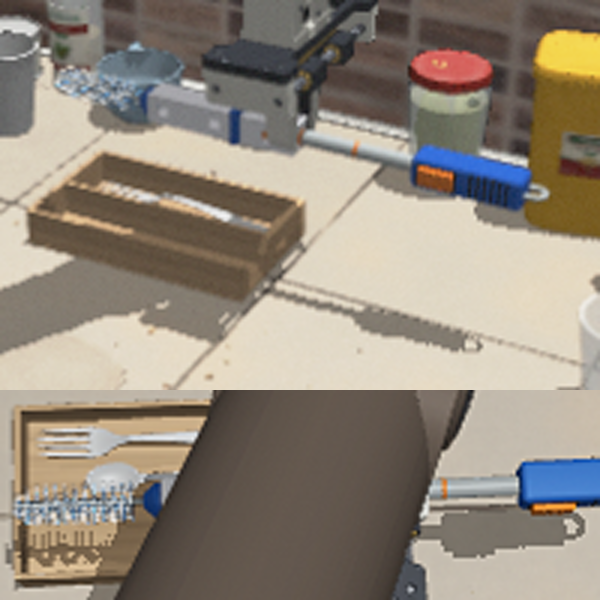

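The long brush is held about level and clear of the tray, with the pin showing at (262, 133), the button out, and the cutlery still in place.

```bash
python3 -c "
from workcell import arm, cams, job
print(job.job_done())"
```

```text
the job is handed in; nothing more can be done
None
```

The job is handed in at about 16 s: the brush is drawn out to the second stop with its pin showing in the sleeve hole. It is held still and about level some 15 cm above the worktop, button out; the fork and teaspoon are still in the tray and the tumbler was not touched.

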